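Tip a tray of game cubes into the storage bin

ROBOT

A 7-joint arm with a two-finger parallel gripper is mounted at the origin on the work surface; the furniture and walls round the work are solid. World frame = base frame: x ahead of the robot, y to its left, z up, the work surface at z = 0. Lengths are in m, angles in rad, forces in N, time in s.
With the tool pointing down it reaches from about 0.4 to 0.85 m from the base axis. Payload 4.5 kg.
Tool frame: the origin (TCP) lies midway between the tips of the shut fingers; the grasp point (between the pads) lies 19 mm behind it; z points along the fingers, y is the line along which they close (so a half turn about z gives the same grasp; the last joint's range is limited). The gripper opens to 88 mm and grips with 3 to 60 N. Pads are 18 mm wide; open, the fingers measure 123 mm over their backs; the gripper's body (75 mm by 187 mm) begins 45 mm behind the grasp point.
Start: joints at [1.283, 0.689, -0.195, 1.565, 0.157, 0.902, -0.215], TCP at [0.198, -0.593, 0.239] pointing down, gripper open.
Joint ranges: [-3.01, 3.01], [-0.46, 2.08], [-1.47, 1.51], [0.13, 2.56], [-1, 4.14], [0.04, 2.09], [-2.66, 2.66]. Speed limits (rad/s): [2.57, 2.57, 3.14, 3.14, 3.14, 3.14, 3.14].

INTERFACE

Orientations are given as a unit quaternion [w, x, y, z].
In Python, from rig import get_state, viewer, workorder, finder gives the robot as it stands.
- The arm moves only by the tool jog_arm, never from a script. Its arguments are lists of equal length, an entry for each row: "claw": the closure, from 0 (fully open) to 1 (shut); "translation": the shift along the tool's x, y, z each as a share of 0.025 m, from -1 to 1, a list of three; "spin": the turn about the tool's z as a share of pi/4 rad, from -1 to 1. A call has 1 to 5 rows; each row shifts and turns the commanded pose from where the row before left it, along the tool's axes as they then stand; what a row does not reach is not made up. A row lasts 1/12 s, in which the tool goes at most 41.7 mm and 7.16 degrees, less where a joint would pass 70% of its speed; a pose out of reach is approached as far as the arm can. A call with a number of a shift or a turn outside -1 to 1 is refused whole. A call with a gripper value outside its range is refused whole. The fingers move at their own pace and stop on an object; "grip_force" is the grip in N (left out, the last holds). Time passes only in rows, so rows that do not move let the fingers close. It gives the time, the measured TCP pose, the force, the opening and the grip force at its end, in the units of the state.
- get_state(): the state, without advancing time (a new reading comes with each control period).
- viewer.get_image(name): name is "scene" or "top" or "wrist"; returns the picture (420x560x3 uint8, blue, green, red); there is no depth.
- viewer.camera_model(name): a dict with "fx", "fy", "cx", "cy" (pixels), "camera_from_world" (4x4, takes a point from world to camera coordinates); the wrist camera has in their place "tool_from_camera" (4x4, takes a point from camera to tool coordinates, whose origin is the TCP and whose axes are the flange's). Camera axes: x right, y down, z forward; pixel columns grow to the right and rows downward; lengths in m; the calibration is good to about 2 mm. A picture is of the moment at which its call begins: read the wrist's pose just before it. camera_model takes no time and is no camera call.
- workorder.sign_off(): hands the job in; it is judged then, once.
Trained networks look in the newest picture that a camera, given by its name, has taken for a name from the list of things; names that differ only in an ending like _2 or _b are one class to them, and where a whole thing is asked for, a point or a joint stands for the part that bears it (a point fixed in the world has none). Each returns a list of dicts, best first, with "conf" (0 to 1); they miss things now and then, are a little off and sometimes report something else, mostly with a low value. They report only what shows in the picture. A call takes as long as a camera call. They do not tell look-alikes from the thing itself.
- finder.search_frame(camera, thing): "centre" ([x, y, z] in m, in world coordinates, good to about 4 mm: the middle of the surface that is visible of it).
- finder.mark_of(camera, thing): "centre" ([x, y, z] in m, in world coordinates, good to about 4 mm: a listed point, or the origin of a listed thing).
The state is a dict: "time_s": time; "q": joint angles; "joint_velocities": joint speeds; "joint_efforts": joint torques, N m; "ee_pos": TCP position; "eef_rot": TCP orientation; "contact_force": force on the tool from outside, world axes, zero at the start; "wrist_torque": the same for the moment, N m; "width": finger opening in m; "finger_force": force on a finger pad.
Only numpy, scipy, OpenCV 4.12 (cv2) and the standard library are available. Lean on these libraries where they do the work, as an engineer would, in place of code of your own. Each camera call takes 0.05 s, during which the arm holds its last target. There are 200 camera calls.

TASK

Put the game away: take the orange ruler off the grey bin and lay it flat on the desk, then carry the blue tray to the bin and tip all four cubes in, without handling the cubes themselves. Set the empty tray back down flat on the desk and let go; leave the bin and everything else where it stands.

Things in the scene. Friction and masses are not known exactly. Their poses are not given: they have to be found in the camera images.
- tray_grip (a point): Centre of the wooden handle bar of the blue carrying tray, 115 mm above the tray's underside. Axes are the tray's: x to its open mouth, y along the bar, z up. The bar is 22 mm wide (x), 24 mm tall and 132 mm long (y), on two upright legs at y = +-68 mm. The tray, 0.25 kg, spans x -85 to +125 mm and y -71 to +71 mm about this point.
- tray_mouth (a point): Middle of the tray's open mouth edge: 125 mm ahead (x) of the handle bar and 107 mm below it. Floor 4 mm thick, side and back walls 34 to 43 mm tall; at the mouth only a ramp, 6 mm high, 25 mm long. Loaded with its four cubes the tray balances 10 to 15 mm behind the bar. The cubes slide out when it is tipped mouth down by 45 to 60 degrees. Axes as for the handle.
- bin: Grey open storage bin, loose, 0.9 kg, 196 x 196 mm outside at the rim, 180 x 180 mm inside, 100 mm tall, 5 mm floor. Origin at the centre of its underside, axes along its sides, z up. (The wall with the framed map stands on the left of the desk, oblique: it runs from about x 0.33, y 0.48 to x 0.75, y 0.24, and on; keep the gripper and wrist off it.)
- ruler_mid (a point): Orange ruler, loose, 0.09 kg, 230 mm long (its x) x 34 mm wide (y) x 10 mm thick (z), lying at the start across the rim of the bin. This point is its centre; when it lies on the desk this is 5 mm up.
- vase_mid (a point): Dark stoneware vase, 126 mm across, 223 mm tall, standing on the desk (bystander). Its centre, half-way up.
- glue_stick_mid (a point): Blue and white glue stick standing upright, 24 mm across, 92 mm tall (bystander). Its centre.
- stapler_mid (a point): Grey-brown stapler, 130 (x) x 34 (y) x 48 mm (z), standing on the desk (bystander). Its centre.
- scissors_mid (a point): Blue-handled scissors lying flat, 87 (x) x 199 (y) x 9 mm (bystander). Their centre.
- lid_box_mid (a point): Small cream wooden box with a closed lid, 77 (x) x 113 (y) x 55 mm (bystander). Its centre.
- cube_0_mid (a point): White wooden game cube with black noughts and crosses, 50 mm edge, 0.075 kg, in the tray at the start. Its centre.
- cube_1_mid (a point): White wooden game cube with black noughts and crosses, 50 mm edge, 0.075 kg, in the tray at the start. Its centre.
- cube_2_mid (a point): White wooden game cube with black noughts and crosses, 50 mm edge, 0.075 kg, in the tray at the start. Its centre.
- cube_3_mid (a point): White wooden game cube with black noughts and crosses, 50 mm edge, 0.075 kg, in the tray at the start. Its centre.
Not all that is in view belongs to the job. Leave any green, purple or yellow look-alike of the part that bears cube_2_mid alone.

How it is judged:
By the outcome, as a careful person would: the job done as asked, in the order asked, and still so for the second after the job is handed in, with the robot touching nothing.
It also fails if it takes over 61 s, if anything falls off the work surface, if the arm or the gripper's body presses on something with over 40 N, if the wrist force passes 120 N, or if a joint passes its speed limit or range.

## Working session

There is one attempt and no reset: what is moved stays moved. The work goes in short steps, Python scripts to look and compute and a tool call to move; the robot and the scene stay as the last step left them, time stands still between calls to the robot, and variables do not carry over. Pictures are saved under pics/ and viewed, at most 13 in all, crops included, and the job is handed in when it is done.

Besides the shell and the picture viewer there is one more tool, called after ">>>" as name(argument=value, ...), one argument or row to a line, values as JSON. jog_arm: Moves the arm, as the interface text tells. Its arguments: {"type":"object","properties":{"claw":{"type":"array","items":{"type":"number"}},"translation":{"type":"array","items":{"type":"array","items":{"type":"number"}}},"spin":{"type":"array","items":{"type":"number"}},"grip_force":{"type":"number"}},"required":["claw","translation","spin"]}

```bash
ls; mkdir -p pics; cat > h.py <<'E'
from rig import get_state, viewer, workorder, finder
import cv2, numpy as np
def best(cam,n,f='mark_of'):
    r=getattr(finder,f)(cam,n)
    return [(np.round(d['centre'],3).tolist(),round(d['conf'],2)) for d in r[:4]]
E
python3 - <<'E'
from h import *
s=get_state(); print({k:np.round(v,3).tolist() for k,v in s.items()})
for c in('scene','top'):
    cv2.imwrite(f'pics/{c}0.png',viewer.get_image(c))
for n in('tray_grip','tray_mouth','bin','ruler_mid','cube_0_mid','vase_mid','stapler_mid','lid_box_mid','scissors_mid','glue_stick_mid'):
    print(n,best('top',n),best('scene',n))
E
```

```text
pics
{'time_s': 0.0, 'q': [1.283, 0.69, -0.195, 1.566, 0.157, 0.902, -0.215], 'joint_velocities': [0.0, -0.001, 0.0, 0.0, -0.001, -0.001, -0.0], 'joint_efforts': [0.0, -52.756, -1.267, -15.343, -0.053, 0.007, 0.0], 'ee_pos': [0.197, -0.592, 0.238], 'eef_rot': [-0.001, 0.987, 0.16, -0.0], 'contact_force': [-0.354, 0.303, 0.242], 'wrist_torque': [-0.012, 0.035, 0.008], 'finger_force': 0.0, 'width': 0.088}
tray_grip [([0.489, 0.078, 0.109], 0.66), ([0.306, -0.25, 0.025], 0.41)] [([0.485, 0.072, 0.116], 0.76)]
tray_mouth [([0.399, 0.165, 0.006], 0.69)] [([0.399, 0.161, 0.008], 0.84)]
bin [([0.55, -0.287, 0.001], 0.91)] [([0.548, -0.283, -0.004], 0.62)]
ruler_mid [([0.548, -0.282, 0.105], 0.59), ([0.309, -0.247, 0.022], 0.44)] [([0.551, -0.283, 0.104], 0.88)]
cube_0_mid [([0.542, 0.064, 0.032], 0.8)] [([0.544, 0.061, 0.03], 0.54)]
vase_mid [([0.764, 0.018, 0.111], 0.97), ([0.5, 0.011, 0.028], 0.37)] [([0.766, 0.018, 0.11], 0.66), ([0.543, 0.062, 0.034], 0.61), ([0.755, -0.18, 0.004], 0.25)]
stapler_mid [([0.311, -0.249, 0.025], 0.82), ([0.546, -0.282, 0.105], 0.19)] [([0.303, -0.252, 0.027], 0.96)]
lid_box_mid [([0.289, 0.263, 0.026], 0.96)] [([0.287, 0.261, 0.026], 0.98), ([0.548, -0.287, -0.004], 0.72), ([0.755, -0.179, 0.006], 0.38)]
scissors_mid [([0.756, -0.181, 0.006], 0.65), ([0.291, 0.265, 0.024], 0.39)] [([0.755, -0.18, 0.006], 0.68)]
glue_stick_mid [([0.365, -0.114, 0.047], 0.6), ([0.402, 0.164, 0.007], 0.49)] [([0.488, 0.078, 0.112], 0.75), ([0.289, 0.261, 0.024], 0.5)]
```

View pics/scene0.png

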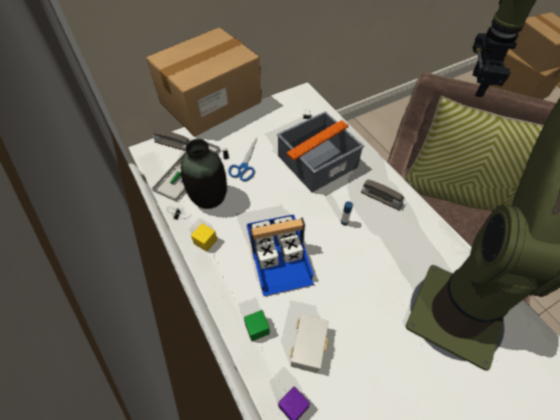

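View pics/top0.png

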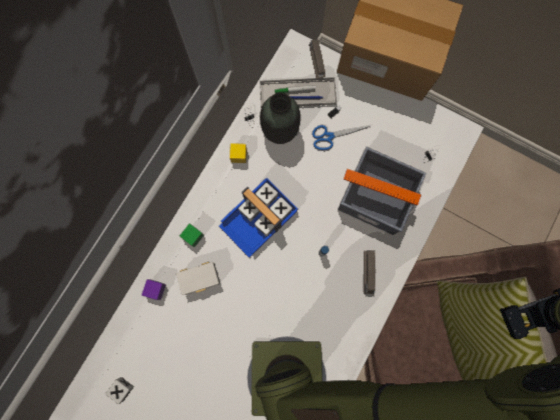

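The scene view shows the ruler across the bin (about 318,140), the blue tray with 4 cubes (280,250), and the vase, glue stick and stapler. The top view has the bin at (382,190), the ruler from (345,172) to (420,200) and the tray at (260,215) with its mouth to the lower left. The yellow, green and purple cubes and a stray white one are look-alikes.

```bash
cat >> h.py <<'E'
def ray(cam,uv,z):
    m=viewer.camera_model(cam);T=np.linalg.inv(np.array(m['camera_from_world']))
    d=T[:3,:3]@np.array([(uv[0]-m['cx'])/m['fx'],(uv[1]-m['cy'])/m['fy'],1]);o=T[:3,3]
    return o+d*(z-o[2])/d[2]
def proj(cam,p):
    m=viewer.camera_model(cam);q=(np.array(m['camera_from_world'])@np.r_[p,1])[:3]
    return np.array([m['fx']*q[0]/q[2]+m['cx'],m['fy']*q[1]/q[2]+m['cy']])
def rect(mask,cam,z):
    cs,_=cv2.findContours(mask.astype(np.uint8),0,2); c=max(cs,key=cv2.contourArea)[:,0]
    w=np.array([ray(cam,p,z)[:2] for p in c],np.float32)
    return cv2.minAreaRect(w)
E
python3 - <<'E'
from h import *
im=cv2.imread('pics/top0.png').astype(int);b,g,r=im[...,0],im[...,1],im[...,2]
m=(r>170)&(g<110)&(b<80); print('ruler',rect(m,'top',.11))
m=(b>110)&(r<60)&(g<110); print('tray blue',rect(m,'top',.02))
c=cv2.imread('pics/top0.png')[110:260,200:440]; cv2.imwrite('pics/crop.png',cv2.resize(c,None,fx=3.3,fy=3.3,interpolation=cv2.INTER_CUBIC))
E
```

```text
ruler ((0.5486882328987122, -0.2811863422393799), (0.22750848531723022, 0.031295642256736755), 69.97796630859375)
tray blue ((0.43112608790397644, 0.12559524178504944), (0.13417887687683105, 0.09508401900529861), 45.35111618041992)
```

View pics/crop.png

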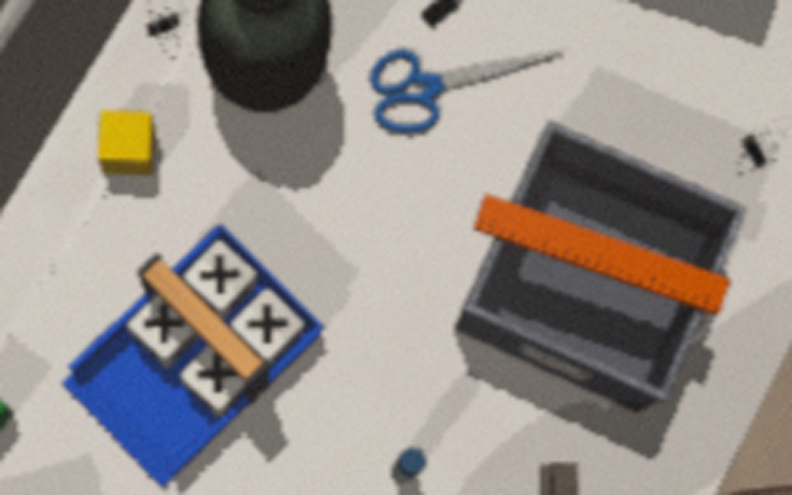

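Ruler centre is (0.549,-0.281) at yaw 70°, and the tray mouth heading is about 135°. I turn the tool to yaw 70° and go above the ruler.

>>> jog_arm(
  claw=[0,0,0,0,0],
  translation=[
    [0,0,0],
    [0,0,0],
    [0,0,0],
    [0,0,0],
    [0,0,0],
  ],
  spin=[-0.159,-0.159,-0.159,-0.159,-0.159],
)

```text
time_s: 1.52
ee_pos: [0.1976, -0.593, 0.2388]
eef_rot: [0.0, 0.889, 0.458, -0.0]
contact_force: [-0.5, 0.1, 0.3]
width: 0.0878
finger_force: 0.0
```

>>> jog_arm(
  claw=[0,0,0,0,0],
  translation=[
    [0,0,0],
    [0,0,0],
    [0,0,0],
    [0.97,0.53,0],
    [0.97,0.53,0],
  ],
  spin=[-0.159,-0.159,-0.034,0,0],
)

```text
time_s: 1.93
ee_pos: [0.2376, -0.5573, 0.2384]
eef_rot: [0.0, 0.821, 0.571, -0.0]
contact_force: [0.1, 1.0, -0.1]
width: 0.088
finger_force: 0.0
```

>>> jog_arm(
  claw=[0,0,0,0,0],
  translation=[
    [0.97,0.53,0],
    [0.97,0.53,0],
    [0.97,0.53,0],
    [0.97,0.53,0],
    [0.97,0.53,0],
  ],
  spin=[0,0,0,0,0],
)

```text
time_s: 2.35
ee_pos: [0.3437, -0.4641, 0.2389]
eef_rot: [0.0, 0.82, 0.573, -0.0]
contact_force: [0.1, -0.4, 0.5]
width: 0.0883
finger_force: 0.0
```

>>> jog_arm(
  claw=[0,0,0,0,0],
  translation=[
    [0.97,0.53,0],
    [0.97,0.53,0],
    [0.97,0.53,0],
    [0.97,0.53,0],
    [0.97,0.53,0],
  ],
  spin=[0,0,0,0,0],
)

```text
time_s: 2.77
ee_pos: [0.4474, -0.3727, 0.2389]
eef_rot: [0.0, 0.82, 0.573, -0.0]
contact_force: [0.0, -0.8, 0.6]
width: 0.0883
finger_force: 0.0
```

>>> jog_arm(
  claw=[0,0,0,0,0],
  translation=[
    [0.97,0.53,0],
    [0.97,0.53,0],
    [0.97,0.53,0],
    [0.97,0.53,0],
    [0.97,0.53,0],
  ],
  spin=[0,0,0,0,0],
)

```text
time_s: 3.18
ee_pos: [0.551, -0.2813, 0.2388]
eef_rot: [0.0, 0.82, 0.573, -0.0]
contact_force: [0.6, -0.9, 0.2]
width: 0.088
finger_force: 0.0
```

```bash
cat >> h.py <<'E'
from scipy.spatial.transform import Rotation as R
def tool():
    s=get_state();q=s['eef_rot'];return np.array(s['ee_pos']),R.from_quat([q[1],q[2],q[3],q[0]]).as_matrix()
def go(target,yaw=None):
    p,M=tool(); y=np.degrees(np.arctan2(M[1,0],M[0,0]))
    d=0 if yaw is None else (yaw-y+180)%360-180
    y2=np.radians(y+d)
    A=np.array([[np.cos(y2),np.sin(y2),0],[np.sin(y2),-np.cos(y2),0],[0,0,-1]])
    print('at',np.round(p,4),'yaw',round(y,2),'turn',round(d,2),'spin total',round(-d/45,3),'units(tool after spin)',np.round(A.T@(np.array(target)-p)/.025,2))
def wray(uv,z):
    p,M=tool();m=viewer.camera_model('wrist');T=np.array(m['tool_from_camera'])
    d=M@T[:3,:3]@np.array([(uv[0]-m['cx'])/m['fx'],(uv[1]-m['cy'])/m['fy'],1]);o=p+M@T[:3,3]
    return o+d*(z-o[2])/d[2]
E
python3 - <<'E'
from h import *
s=get_state();print(s['time_s'],np.round(s['q'],2))
im=viewer.get_image('wrist');cv2.imwrite('pics/w1.png',im)
print(best('wrist','ruler_mid'),best('wrist','bin'))
im=im.astype(int);b,g,r=im[...,0],im[...,1],im[...,2]
m=(r>150)&(g<110)&(b<90)
cs,_=cv2.findContours(m.astype(np.uint8),0,2);c=max(cs,key=cv2.contourArea)[:,0]
print(cv2.minAreaRect(np.array([wray(p,.11)[:2] for p in c],np.float32)))
go([.549,-.281,.09],70)
for uv in((550,124),(745,208),(662,388),(464,316)): print(np.round(ray('top',(200+uv[0]/3.3,110+uv[1]/3.3),.1),3))
E
```

```text
3.1833 [ 0.62  0.7  -0.4   1.58  0.32  0.93 -0.24]
[([0.551, -0.281, 0.111], 0.77)] []
((0.5479366183280945, -0.24998940527439117), (0.13068614900112152, 0.031190792098641396), 85.25335693359375)
at [ 0.5521 -0.2794  0.2388] yaw 70.21 turn -0.21 spin total 0.005 units(tool after spin) [-0.1  -0.09  5.95]
[ 0.671 -0.243  0.1  ]
[ 0.591 -0.416  0.1  ]
[ 0.427 -0.332  0.1  ]
[ 0.492 -0.159  0.1  ]
```

View pics/w1.png

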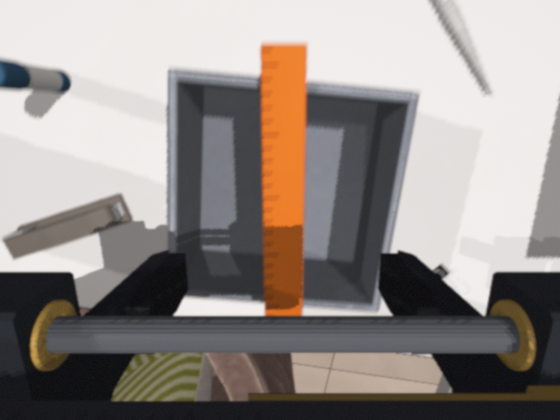

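The wrist view has the ruler vertical (cols 262–306) between the fingers, with the bin turned about 5° from it. I descend and grip the ruler.

>>> jog_arm(
  claw=[0,0,0,0,0],
  translation=[
    [0,-0.08,1],
    [0,0,1],
    [0,0,1],
    [0,0,1],
    [0,0,1],
  ],
  spin=[0,0,0,0,0],
)

```text
time_s: 3.75
ee_pos: [0.5469, -0.2834, 0.1127]
eef_rot: [0.0, 0.82, 0.572, -0.001]
contact_force: [-0.9, 0.4, -0.5]
width: 0.0883
finger_force: 0.0
```

>>> jog_arm(
  claw=[0,0,1,1,1],
  translation=[
    [0,0,0.67],
    [0,0,0],
    [0,0,0],
    [0,0,0],
    [0,0,0],
  ],
  spin=[0,0,0,0,0],
  grip_force=30,
)

```text
time_s: 4.17
ee_pos: [0.549, -0.2824, 0.0986]
eef_rot: [0.001, 0.819, 0.573, 0.001]
contact_force: [-1.1, -0.1, 0.4]
width: 0.0698
finger_force: 0.0
```

>>> jog_arm(
  claw=[1,1,1,1],
  translation=[
    [0,0,0],
    [0,0,0],
    [0,0,0],
    [0,0,0],
  ],
  spin=[0,0,0,0],
)

```text
time_s: 4.5
ee_pos: [0.5484, -0.2817, 0.0974]
eef_rot: [0.0, 0.819, 0.574, 0.0]
contact_force: [-0.6, 0.5, -0.1]
width: 0.0438
finger_force: 0.0
```

>>> jog_arm(
  claw=[1,1,1,1,1],
  translation=[
    [0,0,0],
    [0,0,0],
    [0,0,0],
    [0,0,0],
    [0,0,-0.2],
  ],
  spin=[0,0,0,0,0],
)

```text
time_s: 4.92
ee_pos: [0.5474, -0.2813, 0.1012]
eef_rot: [-0.001, 0.819, 0.574, -0.001]
contact_force: [-0.2, 0.8, -0.4]
width: 0.0334
finger_force: 30.0
```

>>> jog_arm(
  claw=[1,1,1,1,1],
  translation=[
    [0,0,-0.6],
    [0,0,-0.9],
    [0,0,-0.9],
    [0,0,-0.9],
    [0,0,0],
  ],
  spin=[0,0,0,0,0],
)

```text
time_s: 5.33
ee_pos: [0.5505, -0.2822, 0.1889]
eef_rot: [0.003, 0.819, 0.574, 0.002]
contact_force: [0.2, 0.0, -0.2]
width: 0.0336
finger_force: 30.0
```

>>> jog_arm(
  claw=[1,1,1,1],
  translation=[
    [0,0,0],
    [0,0,0],
    [0,0,0],
    [0,0,0],
  ],
  spin=[0.159,0.159,0.159,0.085],
)

```text
time_s: 5.67
ee_pos: [0.5475, -0.2813, 0.1838]
eef_rot: [-0.0, 0.926, 0.378, -0.001]
contact_force: [0.4, 0.3, -1.2]
width: 0.0338
finger_force: 30.0
```

```bash
python3 - <<'E'
from h import *
viewer.get_image('top')
print(best('top','ruler_mid'),best('top','bin'),get_state()['width'],get_state()['finger_force'])
go([.581,-.030,.006],45)
E
```

```text
[([0.544, -0.28, 0.19], 0.63)] [([0.765, 0.014, 0.109], 0.74), ([0.548, -0.286, 0.002], 0.58), ([0.496, 0.11, 0.027], 0.23)] 0.03363732503602704 29.999760389328003
at [ 0.5477 -0.2813  0.1839] yaw 44.89 turn 0.11 spin total -0.002 units(tool after spin) [ 8.05 -6.16  7.11]
```

>>> jog_arm(
  claw=[1,1,1,1,1],
  translation=[
    [0.89,-0.68,0],
    [0.89,-0.68,0],
    [0.89,-0.68,0],
    [0.89,-0.68,0],
    [0.89,-0.68,0],
  ],
  spin=[0,0,0,0,0],
)

```text
time_s: 6.23
ee_pos: [0.567, -0.1416, 0.1841]
eef_rot: [-0.0, 0.924, 0.382, -0.0]
contact_force: [0.0, 0.8, -0.6]
width: 0.0335
finger_force: 30.0
```

>>> jog_arm(
  claw=[1,1,1,1,1],
  translation=[
    [0.89,-0.68,0],
    [0.89,-0.68,0],
    [0.89,-0.68,0],
    [0.9,-0.7,0],
    [0,0,0.5],
  ],
  spin=[0,0,0,0,0],
)

```text
time_s: 6.65
ee_pos: [0.5848, -0.0223, 0.1737]
eef_rot: [-0.002, 0.922, 0.386, 0.004]
contact_force: [0.4, 1.0, -0.4]
width: 0.0335
finger_force: 30.0
```

>>> jog_arm(
  claw=[1,1,1,1,1],
  translation=[
    [0,0,1],
    [0,0,1],
    [0,0,1],
    [0,0,1],
    [0,0,1],
  ],
  spin=[0,0,0,0,0],
)

```text
time_s: 7.07
ee_pos: [0.5822, -0.0313, 0.0456]
eef_rot: [-0.0, 0.924, 0.382, -0.0]
contact_force: [-0.3, 0.9, -1.3]
width: 0.0339
finger_force: 30.0
```

>>> jog_arm(
  claw=[1,1,1,1,1],
  translation=[
    [0,0,0.6],
    [0,0,0.6],
    [0,0,0.4],
    [0,0,0],
    [0,0,0],
  ],
  spin=[0,0,0,0,0],
)

```text
time_s: 7.48
ee_pos: [0.5822, -0.0313, 0.0067]
eef_rot: [-0.0, 0.924, 0.381, -0.0]
contact_force: [-0.7, 0.8, -0.7]
width: 0.0339
finger_force: 30.0
```

>>> jog_arm(
  claw=[1,1,0.45,0.45,0.45],
  translation=[
    [0,0,0.2],
    [0,0,0],
    [0,0,0],
    [0,0,0],
    [0,0,0],
  ],
  spin=[0,0,0,0,0],
)

```text
time_s: 7.9
ee_pos: [0.5829, -0.0314, 0.0026]
eef_rot: [0.0, 0.925, 0.381, 0.0]
contact_force: [-0.1, -0.3, -0.4]
width: 0.0483
finger_force: 0.0
```

>>> jog_arm(
  claw=[0.45,0.4,0.3,0.2,0],
  translation=[
    [0,0,-0.2],
    [0,0,-1],
    [0,0,-1],
    [0,0,-1],
    [0,0,-1],
  ],
  spin=[0,0,0,0,0],
)

```text
time_s: 8.32
ee_pos: [0.5823, -0.0314, 0.1086]
eef_rot: [0.0, 0.925, 0.381, 0.0]
contact_force: [1.2, -0.7, 0.4]
width: 0.0709
finger_force: 0.0
```

>>> jog_arm(
  claw=[0,0,0,0,0],
  translation=[
    [0,0,-1],
    [0,0,-1],
    [0,0,-1],
    [0,0,-1],
    [0,0,-1],
  ],
  spin=[0,0,0,0,0],
)

```text
time_s: 8.73
ee_pos: [0.5821, -0.0315, 0.2339]
eef_rot: [0.0, 0.925, 0.381, 0.0]
contact_force: [0.8, 0.6, -0.6]
width: 0.0879
finger_force: 0.0
```

```bash
python3 - <<'E'
from h import *
viewer.get_image('top');viewer.get_image('scene')
for n in('ruler_mid','tray_grip','tray_mouth','bin'): print(n,best('top',n),best('scene',n))
viewer.get_image('wrist'); print(best('wrist','ruler_mid'),best('wrist','tray_grip'))
print(get_state()['time_s'],np.round(get_state()['q'],2));go([.487,.075,.096],45.2)
E
```

```text
ruler_mid [([0.581, -0.03, 0.005], 0.54)] [([0.582, -0.029, 0.004], 0.58)]
tray_grip [([0.489, 0.078, 0.112], 0.65)] [([0.486, 0.074, 0.113], 0.55)]
tray_mouth [([0.401, 0.165, 0.008], 0.76), ([0.499, 0.011, 0.028], 0.4)] [([0.4, 0.161, 0.008], 0.94)]
bin [] [([0.55, -0.283, -0.002], 0.62)]
[([0.583, -0.031, 0.006], 0.95), ([0.448, 0.062, 0.031], 0.67)] [([0.488, 0.073, 0.113], 0.76)]
9.3833 [ 0.11  0.64 -0.23  1.7   0.19  0.82 -1.  ]
at [ 0.5822 -0.0314  0.2315] yaw 44.77 turn 0.43 spin total -0.01 units(tool after spin) [ 0.33 -5.7   5.42]
```

Ruler lies flat on the desk at (0.582,-0.030). Next I grip the tray's handle.

>>> jog_arm(
  claw=[0,0,0,0,0],
  translation=[
    [0.06,-0.95,0],
    [0.06,-0.95,0],
    [0.06,-0.95,0],
    [0.06,-0.95,0],
    [0.06,-0.95,0],
  ],
  spin=[-0.01,0,0,0,0],
)

```text
time_s: 9.8
ee_pos: [0.5028, 0.0584, 0.2319]
eef_rot: [-0.0, 0.923, 0.384, -0.0]
contact_force: [0.2, -0.3, 0.1]
width: 0.0881
finger_force: 0.0
```

>>> jog_arm(
  claw=[0,0,0,0,0],
  translation=[
    [0.06,-0.95,0],
    [0,0,0.5],
    [0,0,1],
    [0,0,1],
    [0,0,1],
  ],
  spin=[0,0,0,0,0],
)

```text
time_s: 10.22
ee_pos: [0.4882, 0.0758, 0.1439]
eef_rot: [0.0, 0.923, 0.385, 0.001]
contact_force: [-0.4, -0.3, -1.0]
width: 0.088
finger_force: 0.0
```

>>> jog_arm(
  claw=[0,0,1,1,1],
  translation=[
    [0,0,1],
    [0,0,0.9],
    [0,0,0],
    [0,0,0],
    [0,0,0],
  ],
  spin=[0,0,0,0,0],
  grip_force=40,
)

```text
time_s: 10.63
ee_pos: [0.4884, 0.0757, 0.0978]
eef_rot: [0.0, 0.923, 0.384, 0.001]
contact_force: [-0.4, 1.3, 1.2]
width: 0.0703
finger_force: 0.0
```

>>> jog_arm(
  claw=[1,1,1,1,1],
  translation=[
    [0,0,0],
    [0,0,0],
    [0,0,0],
    [0,0,0],
    [0,0,0],
  ],
  spin=[0,0,0,0,0],
)

```text
time_s: 11.05
ee_pos: [0.4881, 0.0755, 0.0974]
eef_rot: [0.0, 0.923, 0.384, 0.0]
contact_force: [-0.6, 0.1, -0.2]
width: 0.0367
finger_force: 0.0
```

>>> jog_arm(
  claw=[1,1,1,1,1],
  translation=[
    [0,0,0],
    [0,0,0],
    [0,0,0],
    [0,0,0],
    [0,0,-0.2],
  ],
  spin=[0,0,0,0,0],
)

```text
time_s: 11.47
ee_pos: [0.487, 0.0753, 0.1012]
eef_rot: [-0.0, 0.923, 0.384, -0.001]
contact_force: [0.0, 0.8, -5.1]
width: 0.0218
finger_force: 40.0
```

>>> jog_arm(
  claw=[1,1,1,1,1],
  translation=[
    [0,0,-0.6],
    [0,0,-1],
    [0,0,-1],
    [0,0,-1],
    [0,0,-1],
  ],
  spin=[0,0,0,0,0],
)

```text
time_s: 11.88
ee_pos: [0.4862, 0.0754, 0.2176]
eef_rot: [-0.0, 0.923, 0.385, -0.002]
contact_force: [0.8, 0.1, -5.4]
width: 0.0213
finger_force: 40.0
```

>>> jog_arm(
  claw=[1,1,1,1,1],
  translation=[
    [0,0,-0.6],
    [0,0,0],
    [0,0,0],
    [0,0,0],
    [0,0,0],
  ],
  spin=[0,-0.11,-0.12,-0.12,-0.1],
)

```text
time_s: 12.3
ee_pos: [0.4863, 0.0753, 0.2315]
eef_rot: [-0.0, 0.84, 0.543, -0.001]
contact_force: [-0.6, -0.1, -5.3]
width: 0.0212
finger_force: 40.0
```

```bash
python3 - <<'E'
from h import *
import h
go([.590,-.304,.215],65)
y=np.radians(70.1);M=np.array([[np.cos(y),np.sin(y),0],[np.sin(y),-np.cos(y),0],[0,0,-1]])
h.tool=lambda:(np.array([.551,-.2808,.2388]),M)
C=np.array([wray(p,.1)[:2] for p in((171,68),(418,92),(378,309),(178,291))]);print(C.round(3),C.mean(0))
print([round(np.degrees(np.arctan2(*(v[::-1]))),1) for v in(C[0]-C[3],C[1]-C[2],C[1]-C[0],C[2]-C[3])])
s=get_state();print(s['width'],s['contact_force'],s['wrist_torque'])
E
```

```text
at [0.4863 0.0753 0.2315] yaw 65.77 turn -0.77 spin total 0.017 units(tool after spin) [-12.    10.17   0.66]
[[ 0.505 -0.158]
 [ 0.677 -0.238]
 [ 0.596 -0.411]
 [ 0.431 -0.332]] [ 0.55202928 -0.28487177]
[np.float64(67.0), np.float64(65.1), np.float64(-25.1), np.float64(-25.7)]
0.021246840226655097 [-0.63457284 -0.06506203 -5.26166933] [-0.07516836 -0.0188033  -0.02132884]
```

>>> jog_arm(
  claw=[1,1,1,1,1],
  translation=[
    [-0.5,0.42,0],
    [-0.9,0.75,0],
    [-0.9,0.75,0],
    [-0.9,0.75,0],
    [-0.9,0.75,0],
  ],
  spin=[0,0,0,0,0],
)

```text
time_s: 12.72
ee_pos: [0.5216, -0.0544, 0.2313]
eef_rot: [-0.001, 0.841, 0.541, -0.001]
contact_force: [0.6, 0.4, -6.1]
width: 0.0215
finger_force: 40.0
```

>>> jog_arm(
  claw=[1,1,1,1,1],
  translation=[
    [-0.9,0.75,0],
    [-0.9,0.75,0],
    [-0.9,0.75,0],
    [-0.9,0.75,0],
    [-0.9,0.75,0],
  ],
  spin=[0,0,0,0,0],
)

```text
time_s: 13.13
ee_pos: [0.5601, -0.1955, 0.231]
eef_rot: [-0.001, 0.841, 0.541, -0.001]
contact_force: [0.7, -0.0, -5.4]
width: 0.0216
finger_force: 40.0
```

>>> jog_arm(
  claw=[1,1,1,1,1],
  translation=[
    [-0.9,0.75,0],
    [-0.9,0.75,0],
    [-0.9,0.75,0],
    [-0.8,0.66,0],
    [0,0,0],
  ],
  spin=[0,0,0,0,0],
)

```text
time_s: 13.55
ee_pos: [0.5896, -0.3124, 0.2302]
eef_rot: [0.002, 0.843, 0.537, -0.003]
contact_force: [-1.2, -3.7, -4.7]
width: 0.0218
finger_force: 40.0
```

```bash
python3 - <<'E'
from h import *
go([.592,-.304,.205])
im=viewer.get_image('scene');cv2.imwrite('pics/s1.png',cv2.resize(im[90:250,210:400],None,fx=3.5,fy=3.5,interpolation=cv2.INTER_CUBIC))
print(best('scene','tray_mouth'),best('scene','tray_grip'),best('scene','bin'))
s=get_state();print(s['time_s'],np.round(s['q'],2))
E
```

```text
at [ 0.5896 -0.3124  0.2302] yaw 65.02 turn 0 spin total 0.0 units(tool after spin) [ 0.35 -0.05  1.01]
[([0.475, -0.267, 0.143], 0.95)] [([0.586, -0.31, 0.247], 0.82)] [([0.55, -0.284, -0.003], 0.71)]
13.75 [ 0.59  0.77 -0.37  1.44  0.3   1.   -0.27]
```

View pics/s1.png

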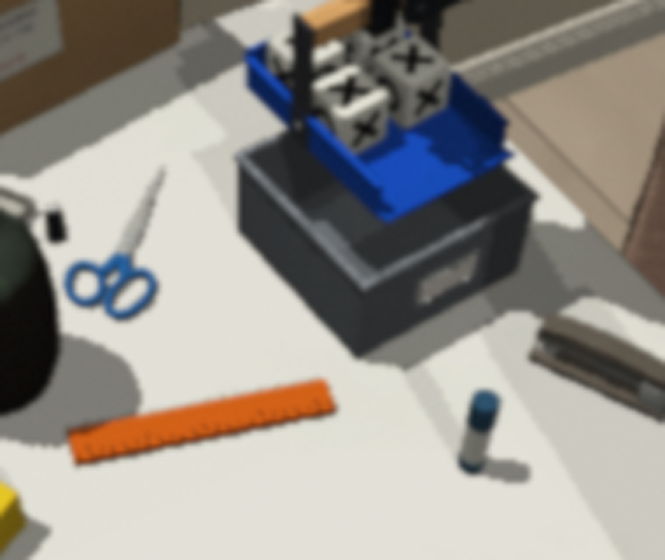

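Tray is level above the bin with its mouth towards the robot, ruler flat, all clear. The tool can't tilt, so I'll pivot the tray in a light grip: its rear over the near rim, then its mouth against the inside of the far wall.

>>> jog_arm(
  claw=[1,1,1,1,1],
  translation=[
    [0.3,0,0.4],
    [0,0,0.4],
    [0,0,0.4],
    [0,0,0],
    [0,0,0],
  ],
  spin=[0,0,0,0,0],
)

```text
time_s: 14.17
ee_pos: [0.5936, -0.2971, 0.2006]
eef_rot: [-0.001, 0.841, 0.541, -0.001]
contact_force: [-0.3, -1.4, -5.5]
width: 0.0209
finger_force: 40.0
```

>>> jog_arm(
  claw=[1,1,1,1,1],
  translation=[
    [0,0,0],
    [0,-0.38,0.22],
    [0,-0.38,0.22],
    [0,0,0],
    [0,0,0],
  ],
  spin=[0,0,0,0,0],
  grip_force=10,
)

```text
time_s: 14.58
ee_pos: [0.5779, -0.2898, 0.1923]
eef_rot: [0.001, 0.841, 0.541, 0.001]
contact_force: [-2.5, 0.5, -0.4]
width: 0.0223
finger_force: 9.9
```

>>> jog_arm(
  claw=[1,1,1,1],
  translation=[
    [0,-0.42,0.26],
    [0,-0.42,0.26],
    [0,0,0],
    [0,0,0],
  ],
  spin=[0,0,0,0],
)

```text
time_s: 14.92
ee_pos: [0.5589, -0.2812, 0.1792]
eef_rot: [0.001, 0.841, 0.541, 0.0]
contact_force: [-1.7, 0.6, 1.4]
width: 0.0253
finger_force: 10.2
```

```bash
python3 - <<'E'
from h import *
im=viewer.get_image('scene');cv2.imwrite('pics/s2.png',cv2.resize(im[90:250,210:400],None,fx=3.5,fy=3.5,interpolation=cv2.INTER_CUBIC))
print(best('scene','tray_mouth'),best('scene','tray_grip'),best('scene','bin'))
s=get_state();print(s['time_s'],s['width'],np.round(s['contact_force'],1),np.round(s['ee_pos'],4))
E
```

```text
[([0.47, -0.247, 0.059], 0.91), ([0.761, 0.016, 0.109], 0.47)] [([0.556, -0.282, 0.194], 0.83), ([0.47, -0.249, 0.062], 0.37)] [([0.553, -0.284, -0.003], 0.91)]
15.1167 0.025091772699095957 [-3.4  2.2  4. ] [ 0.5586 -0.281   0.1788]
```

View pics/s2.png

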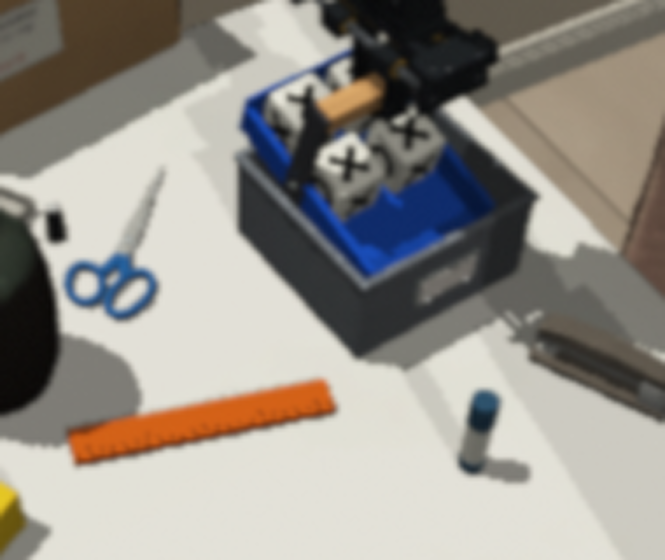

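Tipping works: θ is about 15°, the cubes stay put and the bin has not moved. I continue down until the mouth meets the bin floor at the far wall.

>>> jog_arm(
  claw=[1,1,1,1,1],
  translation=[
    [0,-0.24,0.18],
    [0,-0.24,0.18],
    [0,-0.26,0.22],
    [0,-0.26,0.22],
    [0,0,0],
  ],
  spin=[0,0,0,0,0],
  grip_force=8,
)

```text
time_s: 15.53
ee_pos: [0.5334, -0.2701, 0.1563]
eef_rot: [-0.001, 0.841, 0.541, -0.001]
contact_force: [1.4, -0.5, -5.9]
width: 0.0276
finger_force: 8.6
```

>>> jog_arm(
  claw=[1,1,1,1],
  translation=[
    [0,-0.26,0.26],
    [0,-0.26,0.26],
    [0,0,0],
    [0,0,0],
  ],
  spin=[0,0,0,0],
)

```text
time_s: 15.87
ee_pos: [0.5229, -0.2649, 0.1443]
eef_rot: [-0.001, 0.841, 0.541, -0.001]
contact_force: [1.7, -0.4, -6.0]
width: 0.0286
finger_force: 8.5
```

```bash
cat >> h.py <<'E'
a=np.array([.910,-.415]);c0=np.array([.551,-.285])
def rep(cam='scene'):
    im=viewer.get_image(cam)
    X=lambda p:(round(90-1000*float((np.array(p[:2])-c0)@a)),round(1000*p[2]))
    for n in('tray_mouth','tray_grip','bin'):
        r=best(cam,n); print(n,r[:2],X(r[0][0]) if r else '')
    s=get_state();p=s['ee_pos'];print('t',s['time_s'],'w',round(s['width'],4),'F',np.round(s['contact_force'],1),'TCP',np.round(p,4),'X,z',X([*p[:2],p[2]+.0175]))
    return im
E
python3 -c "
from h import *
rep()"
```

```text
tray_mouth [] 
tray_grip [([0.521, -0.266, 0.167], 0.91)] (125, 167)
bin [([0.55, -0.284, -0.003], 0.65)] (91, -3)
t 16.0667 w 0.0284 F [ 2.  -1.  -6.5] TCP [ 0.5233 -0.2651  0.1447] X,z (123, 162)
```

>>> jog_arm(
  claw=[1,1,1,1,1],
  translation=[
    [0,-0.1,0.3],
    [0,-0.4,0],
    [0,-0.4,-0.15],
    [0,0,0],
    [0,0,0],
  ],
  spin=[0,0,0,0,0],
)

```text
time_s: 16.48
ee_pos: [0.5077, -0.2572, 0.1439]
eef_rot: [0.004, 0.841, 0.541, 0.004]
contact_force: [5.4, -1.5, 5.2]
width: 0.0289
finger_force: 7.6
```

```bash
python3 -c "
from h import *
rep()"
```

```text
tray_mouth [([0.471, -0.246, 0.007], 0.91)] (179, 7)
tray_grip [([0.508, -0.255, 0.166], 0.8), ([0.471, -0.246, 0.007], 0.6)] (142, 166)
bin [([0.551, -0.283, -0.002], 0.93), ([0.756, -0.182, 0.006], 0.36)] (91, -2)
t 16.6833 w 0.0286 F [ 4.8 -2.8  6.8] TCP [ 0.508  -0.2573  0.1438] X,z (141, 161)
```

>>> jog_arm(
  claw=[1,1,1,1,1],
  translation=[
    [0,-0.1,-0.15],
    [0,-0.3,-0.1],
    [0,-0.3,0],
    [0,-0.2,0],
    [0,0,0],
  ],
  spin=[0,0,0,0,0],
)

```text
time_s: 17.1
ee_pos: [0.4822, -0.2462, 0.1478]
eef_rot: [0.0, 0.841, 0.541, 0.0]
contact_force: [3.0, -2.1, -2.6]
width: 0.0284
finger_force: 13.5
```

```bash
python3 -c "
from h import *
rep()"
```

```text
tray_mouth [] 
tray_grip [([0.479, -0.247, 0.174], 0.79), ([0.543, -0.247, 0.106], 0.74)] (171, 174)
bin [([0.547, -0.284, -0.002], 0.93)] (94, -2)
t 17.3 w 0.0282 F [ 2.3 -1.4 -3.3] TCP [ 0.4826 -0.2465  0.1474] X,z (168, 165)
```

>>> jog_arm(
  claw=[1,1,1,1,1],
  translation=[
    [0,-0.3,-0.1],
    [0,-0.3,-0.05],
    [0,-0.3,0],
    [0,0,0],
    [0,0,0],
  ],
  spin=[0,0,0,0,0],
)

```text
time_s: 17.72
ee_pos: [0.4612, -0.2368, 0.1513]
eef_rot: [-0.0, 0.841, 0.541, -0.001]
contact_force: [0.9, -0.5, -4.2]
width: 0.0286
finger_force: 13.6
```

```bash
python3 -c "
from h import *
cv2.imwrite('pics/s3.png',cv2.resize(rep()[90:250,210:400],None,fx=3.5,fy=3.5,interpolation=cv2.INTER_CUBIC))"
```

```text
tray_mouth [] 
tray_grip [([0.458, -0.237, 0.173], 0.97)] (195, 173)
bin [([0.55, -0.286, -0.004], 0.62)] (90, -4)
t 17.9167 w 0.0286 F [ 1.  -0.7 -4.7] TCP [ 0.4616 -0.237   0.151 ] X,z (191, 168)
```

View pics/s3.png

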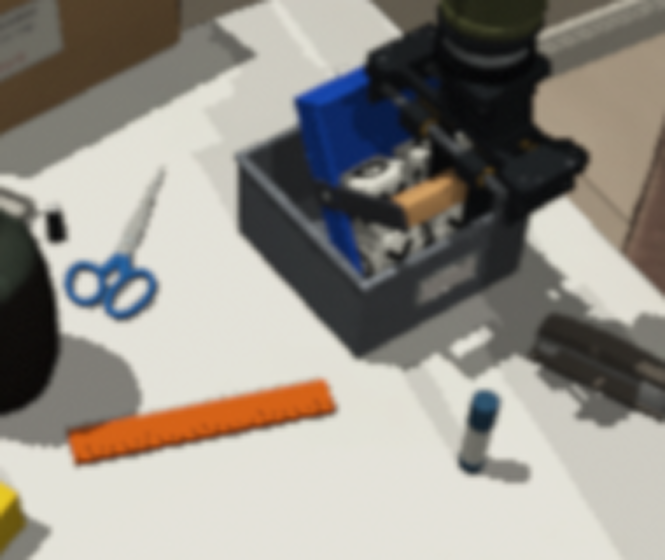

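The tray is at about 56° and the cubes have slid against the far wall. I firm the grip and pull back and up to let them drop.

>>> jog_arm(
  claw=[1,1,1,1,1],
  translation=[
    [0,0,0],
    [0,0.2,-0.1],
    [0,0.4,-0.2],
    [0,0.4,-0.2],
    [0,0.4,-0.2],
  ],
  spin=[0,0,0,0,0],
  grip_force=30,
)

```text
time_s: 18.33
ee_pos: [0.4942, -0.2516, 0.1689]
eef_rot: [-0.0, 0.841, 0.541, -0.0]
contact_force: [-0.8, -0.0, -3.6]
width: 0.0278
finger_force: 34.3
```

>>> jog_arm(
  claw=[1,1,1,1,1],
  translation=[
    [0,0.4,-0.2],
    [0,0.4,-0.2],
    [0,0.3,-0.3],
    [0,0,0],
    [0,0,0],
  ],
  spin=[0,0,0,0,0],
)

```text
time_s: 18.75
ee_pos: [0.5193, -0.263, 0.1864]
eef_rot: [0.0, 0.841, 0.541, 0.0]
contact_force: [-0.3, 0.4, -2.7]
width: 0.0274
finger_force: 34.5
```

```bash
python3 -c "
from h import *
cv2.imwrite('pics/s4.png',cv2.resize(rep()[80:250,210:400],None,fx=3.5,fy=3.5,interpolation=cv2.INTER_CUBIC))
print(best('scene','cube_0_mid'))"
```

```text
tray_mouth [([0.55, -0.282, 0.047], 0.86)] (92, 47)
tray_grip [([0.518, -0.263, 0.206], 0.96)] (129, 206)
bin [([0.547, -0.286, -0.0], 0.85)] (93, 0)
t 18.95 w 0.0272 F [ 0.8  0.2 -3.2] TCP [ 0.5183 -0.2627  0.1859] X,z (129, 203)
[([0.55, -0.25, 0.082], 0.54)]
```

View pics/s4.png

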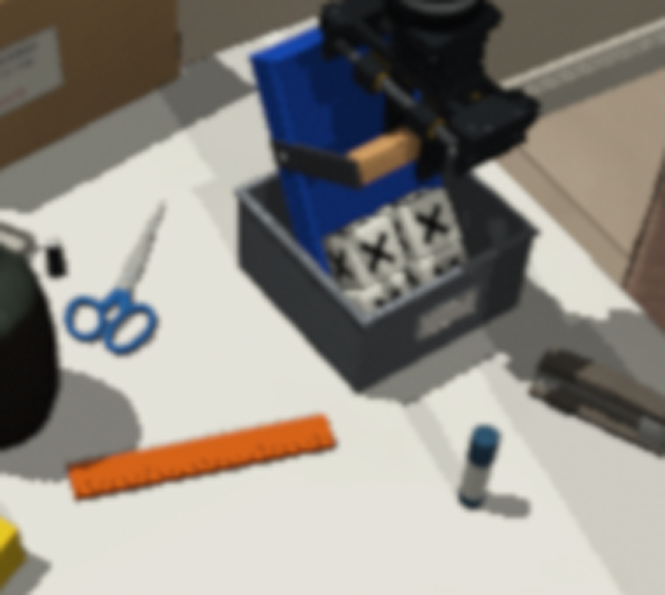

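All the cubes are in the bin, stacked against the tilted tray. I lift the tray straight out.

>>> jog_arm(
  claw=[1,1,1,1,1],
  translation=[
    [0,0,-0.3],
    [0,0,-0.5],
    [0,0,-0.5],
    [0,0,-0.5],
    [0,0,-0.6],
  ],
  spin=[0,0,0,0,0],
)

```text
time_s: 19.42
ee_pos: [0.5182, -0.2627, 0.2466]
eef_rot: [-0.001, 0.841, 0.541, -0.001]
contact_force: [0.9, -0.3, -3.0]
width: 0.0279
finger_force: 34.5
```

>>> jog_arm(
  claw=[1,1,1,1,1],
  translation=[
    [0,0,-0.7],
    [0,0,-0.7],
    [0,0,-0.7],
    [0,0,-0.5],
    [0,0,0],
  ],
  spin=[0,0,0,0,0],
)

```text
time_s: 19.83
ee_pos: [0.5201, -0.2631, 0.3143]
eef_rot: [0.002, 0.841, 0.541, 0.001]
contact_force: [0.3, 0.1, -2.5]
width: 0.0271
finger_force: 34.4
```

```bash
python3 -c "
from h import *
cv2.imwrite('pics/s5.png',cv2.resize(rep()[60:250,190:400],None,fx=3.1,fy=3.1,interpolation=cv2.INTER_CUBIC))
print(best('scene','cube_0_mid')); go([.45,.03,.3],45)
print(get_state()['q'])"
```

```text
tray_mouth [([0.554, -0.284, 0.178], 0.92), ([0.765, 0.016, 0.108], 0.35)] (88, 178)
tray_grip [([0.52, -0.262, 0.334], 0.71)] (128, 334)
bin [([0.55, -0.282, -0.0], 0.56), ([0.765, 0.017, 0.108], 0.48)] (92, 0)
t 20.0333 w 0.0277 F [ 0.8  0.4 -3. ] TCP [ 0.518  -0.2628  0.3102] X,z (129, 328)
[]
at [ 0.5181 -0.2628  0.31  ] yaw 65.47 turn -20.47 spin total 0.455 units(tool after spin) [  6.35 -10.21   0.4 ]
[ 0.62841221  0.5702813  -0.40594672  1.59959758  0.25170141  1.0265657
 -0.27973994]
```

View pics/s5.png

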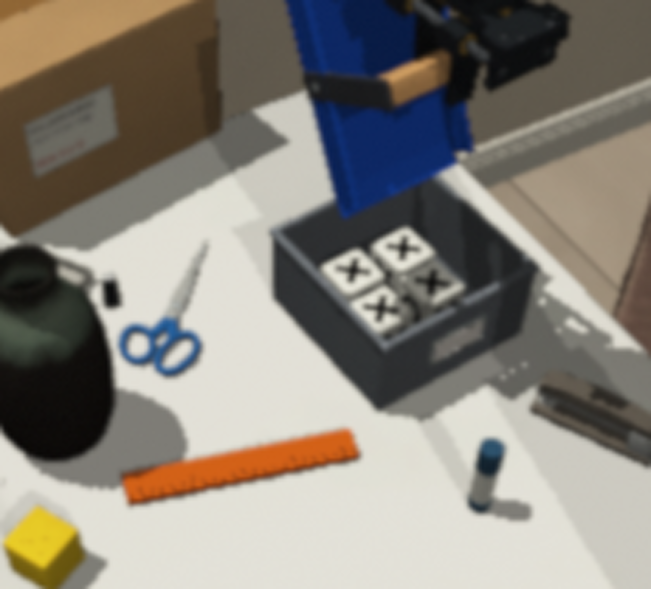

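Four cubes lie flat in the bin, which hasn't moved. I take the empty tray back to its old place.

>>> jog_arm(
  claw=[1,1,1,1,1],
  translation=[
    [0,0,0],
    [0,0,0],
    [0,0,0],
    [0.4,-0.5,0],
    [0.79,-0.98,0],
  ],
  spin=[0.15,0.15,0.15,0,0],
)

```text
time_s: 20.5
ee_pos: [0.5129, -0.2198, 0.3098]
eef_rot: [0.001, 0.925, 0.381, -0.001]
contact_force: [1.3, -0.2, -3.0]
width: 0.0275
finger_force: 34.4
```

>>> jog_arm(
  claw=[1,1,1,1,1],
  translation=[
    [0.79,-0.98,0],
    [0.79,-0.98,0],
    [0.79,-0.98,0],
    [0.79,-0.98,0],
    [0.79,-0.98,0],
  ],
  spin=[0,0,0,0,0],
)

```text
time_s: 20.92
ee_pos: [0.4954, -0.058, 0.3104]
eef_rot: [-0.0, 0.923, 0.384, -0.001]
contact_force: [0.9, -0.1, -1.8]
width: 0.0274
finger_force: 34.4
```

>>> jog_arm(
  claw=[1,1,1,1,1],
  translation=[
    [0.79,-0.98,0],
    [0.79,-0.98,0],
    [0.79,-0.98,0],
    [0.79,-0.98,0],
    [0.4,-0.5,0],
  ],
  spin=[0,0,0,0,0],
)

```text
time_s: 21.33
ee_pos: [0.4794, 0.0863, 0.3108]
eef_rot: [-0.001, 0.922, 0.387, -0.0]
contact_force: [-0.3, -0.0, -2.2]
width: 0.0275
finger_force: 34.4
```

>>> jog_arm(
  claw=[1,1,1,1,1],
  translation=[
    [0,0,0.6],
    [0,0,1],
    [0,0,1],
    [0,0,1],
    [0,0,1],
  ],
  spin=[0,0,0,0,0],
)

```text
time_s: 21.75
ee_pos: [0.4802, 0.0816, 0.1947]
eef_rot: [-0.0, 0.923, 0.385, -0.0]
contact_force: [0.3, -1.0, -2.1]
width: 0.0274
finger_force: 34.4
```

>>> jog_arm(
  claw=[1,1,1,1,1],
  translation=[
    [0,0,0.8],
    [0,0,0.4],
    [0,0,0],
    [0,0,0],
    [0,0,0],
  ],
  spin=[0,0,0,0,0],
)

```text
time_s: 22.17
ee_pos: [0.4811, 0.0818, 0.1666]
eef_rot: [-0.0, 0.923, 0.384, 0.0]
contact_force: [0.7, 0.3, -2.0]
width: 0.0277
finger_force: 34.4
```

```bash
python3 -c "
from h import *
rep(); go([.48,.082,.15],45)"
```

```text
tray_mouth [([0.503, 0.053, 0.031], 0.74), ([0.546, -0.244, 0.032], 0.34)] (274, 31)
tray_grip [([0.48, 0.081, 0.187], 0.58), ([0.756, -0.18, 0.004], 0.24)] (307, 187)
bin [([0.551, -0.284, -0.004], 0.73)] (90, -4)
t 22.3667 w 0.0274 F [ 0.2  0.5 -2.5] TCP [0.4812 0.0816 0.167 ] X,z (306, 185)
at [0.4812 0.0816 0.167 ] yaw 45.2 turn -0.2 spin total 0.004 units(tool after spin) [-0.02 -0.04  0.68]
```

>>> jog_arm(
  claw=[1,1,1,1,1],
  translation=[
    [0,0,0.6],
    [0,0,0],
    [0,0,0],
    [0,0,0],
    [0,0,0],
  ],
  spin=[0,0,0,0,0],
  grip_force=8,
)

```text
time_s: 22.78
ee_pos: [0.4809, 0.0816, 0.1518]
eef_rot: [0.0, 0.923, 0.384, 0.0]
contact_force: [-0.1, 0.9, -2.2]
width: 0.0288
finger_force: 13.3
```

>>> jog_arm(
  claw=[1,1,1,1],
  translation=[
    [0,0,0],
    [0,0,0],
    [0,0,0],
    [0,0,0],
  ],
  spin=[0,0,0,0],
  grip_force=5,
)

```text
time_s: 23.12
ee_pos: [0.4807, 0.0815, 0.1513]
eef_rot: [0.0, 0.923, 0.384, 0.0]
contact_force: [0.2, 0.2, -2.8]
width: 0.0287
finger_force: 10.2
```

```bash
python3 -c "
from h import *
rep()"
```

```text
tray_mouth [([0.503, 0.053, 0.013], 0.77)] (274, 13)
tray_grip [([0.479, 0.08, 0.173], 0.65), ([0.289, 0.259, 0.023], 0.43)] (307, 173)
bin [([0.476, 0.08, 0.174], 0.69), ([0.549, -0.285, -0.003], 0.68)] (310, 174)
t 23.3167 w 0.0286 F [ 0.1  1.5 -2.2] TCP [0.4806 0.0815 0.1512] X,z (306, 169)
```

>>> jog_arm(
  claw=[1,1,1,1],
  translation=[
    [0,0,0],
    [0,0,0],
    [0,0,0],
    [0,0,0],
  ],
  spin=[0,0,0,0],
  grip_force=3,
)

```text
time_s: 23.65
ee_pos: [0.4805, 0.0816, 0.1512]
eef_rot: [-0.0, 0.923, 0.384, -0.0]
contact_force: [-0.1, 0.6, -2.1]
width: 0.0274
finger_force: 7.5
```

```bash
python3 -c "
from h import *
rep()"
```

```text
tray_mouth [([0.757, -0.179, 0.004], 0.73), ([0.441, 0.115, 0.03], 0.69)] (-53, 4)
tray_grip [([0.479, 0.083, 0.18], 0.56), ([0.308, -0.254, 0.028], 0.23)] (308, 180)
bin [([0.55, -0.282, -0.003], 0.81)] (92, -3)
t 23.85 w 0.0276 F [-0.5  0.5 -2.7] TCP [0.4807 0.0815 0.1512] X,z (306, 169)
```

It swung back to about 31°. I lower it so the desk at the mouth levels it the rest of the way.

>>> jog_arm(
  claw=[1,1,1,1,1],
  translation=[
    [0,0,0.3],
    [0,0,0.3],
    [0,0,0.3],
    [0,0,0.3],
    [0,0,0],
  ],
  spin=[0,0,0,0,0],
)

```text
time_s: 24.27
ee_pos: [0.4813, 0.081, 0.1201]
eef_rot: [0.0, 0.923, 0.384, -0.0]
contact_force: [0.1, -0.7, -1.5]
width: 0.0287
finger_force: 3.1
```

>>> jog_arm(
  claw=[1,1,1,1,1],
  translation=[
    [0,0,0.3],
    [0,0,0.3],
    [0,0,0.2],
    [0,0,0],
    [0,0,0],
  ],
  spin=[0,0,0,0,0],
)

```text
time_s: 24.68
ee_pos: [0.4828, 0.0803, 0.1016]
eef_rot: [0.001, 0.924, 0.384, 0.002]
contact_force: [3.1, -4.6, 8.0]
width: 0.072
finger_force: 5.1
```

```bash
python3 -c "
from h import *
rep()"
```

```text
tray_mouth [([0.434, 0.12, 0.007], 0.56)] (365, 7)
tray_grip [([0.497, 0.065, 0.142], 0.63)] (284, 142)
bin [([0.548, -0.282, -0.001], 0.56)] (94, -1)
t 24.8833 w 0.0707 F [ 4.2 -4.1  6.8] TCP [0.483  0.0802 0.1019] X,z (303, 119)
```

>>> jog_arm(
  claw=[1,1,1,1,1],
  translation=[
    [0,0,-0.3],
    [0,0,-0.3],
    [0,0,-0.3],
    [0,0,0],
    [0,0,0],
  ],
  spin=[0,0,0,0,0],
)

```text
time_s: 25.3
ee_pos: [0.4809, 0.0818, 0.1242]
eef_rot: [-0.0, 0.923, 0.385, 0.001]
contact_force: [2.1, -0.5, 1.7]
width: 0.0268
finger_force: 3.0
```

```bash
python3 -c "
from h import *
cv2.imwrite('pics/s6.png',cv2.resize(rep()[120:310,190:400],None,fx=3.1,fy=3.1,interpolation=cv2.INTER_CUBIC))"
```

```text
tray_mouth [([0.517, -0.298, 0.029], 0.67)] (116, 29)
tray_grip [([0.478, 0.083, 0.147], 0.89)] (309, 147)
bin [([0.552, -0.28, -0.003], 0.95), ([0.56, -0.328, 0.034], 0.47)] (91, -3)
t 25.5 w 0.0269 F [ 2.5 -1.9  2. ] TCP [0.4812 0.0814 0.1238] X,z (306, 141)
```

View pics/s6.png

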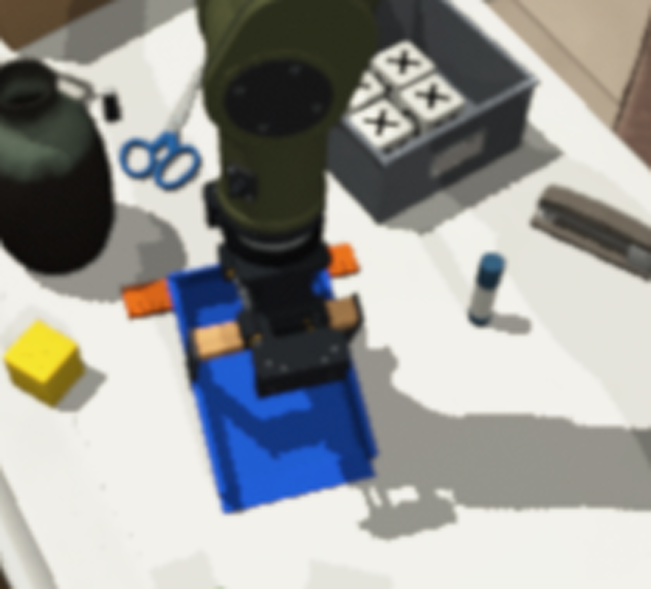

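Tray is still a little mouth-down in the light grip. I lift it slightly, shift it forward off the ruler side, then lower while drawing back so the mouth stays put and the tray levels.

>>> jog_arm(
  claw=[1,1,1,1,1],
  translation=[
    [0,0,-0.4],
    [0,-0.5,-0.4],
    [0,-0.7,0],
    [0,-0.7,0],
    [0,-0.5,0],
  ],
  spin=[0,0,0,0,0],
  grip_force=4,
)

```text
time_s: 25.92
ee_pos: [0.4352, 0.1257, 0.1438]
eef_rot: [-0.001, 0.923, 0.385, -0.001]
contact_force: [-0.1, 0.1, -3.2]
width: 0.0221
finger_force: 4.0
```

```bash
python3 -c "
from h import *
rep();viewer.get_image('top');print(best('top','tray_mouth'),best('top','tray_grip'),best('top','ruler_mid'))"
```

```text
tray_mouth [([0.342, 0.209, 0.055], 0.91)] (485, 55)
tray_grip [([0.433, 0.125, 0.162], 0.88)] (368, 162)
bin [([0.547, -0.283, -0.001], 0.59)] (94, -1)
t 26.1167 w 0.022 F [ 0.4 -0.4 -2.7] TCP [0.4374 0.1242 0.1437] X,z (363, 161)
[([0.352, 0.214, 0.05], 0.75)] [([0.765, 0.019, 0.109], 0.7)] [([0.58, -0.033, 0.009], 0.79)]
```

Level now: width is 22 mm and the mouth sits 107 mm below the bar. I firm the grip, go back and lower.

>>> jog_arm(
  claw=[1,1,1,1,1],
  translation=[
    [0,0,0],
    [0,0.4,0],
    [0,0.7,0],
    [0,0.7,0],
    [0,0.4,0],
  ],
  spin=[0,0,0,0,0],
  grip_force=20,
)

```text
time_s: 26.73
ee_pos: [0.4791, 0.0825, 0.1437]
eef_rot: [0.001, 0.924, 0.383, 0.0]
contact_force: [0.3, 0.8, -2.0]
width: 0.0217
finger_force: 20.0
```

>>> jog_arm(
  claw=[1,1,1,1,1],
  translation=[
    [0,0,0.6],
    [0,0,0.6],
    [0,0,0.35],
    [0,0,0.15],
    [0,0,0],
  ],
  spin=[0,0,0,0,0],
)

```text
time_s: 27.15
ee_pos: [0.4766, 0.0849, 0.1005]
eef_rot: [-0.0, 0.923, 0.384, -0.001]
contact_force: [-0.4, 0.1, -3.3]
width: 0.0219
finger_force: 20.0
```

```bash
python3 -c "
from h import *
rep()"
```

```text
tray_mouth [([0.385, 0.168, 0.014], 0.78)] (429, 14)
tray_grip [([0.474, 0.087, 0.12], 0.91)] (314, 120)
bin [([0.549, -0.284, -0.007], 0.65)] (92, -7)
t 27.35 w 0.0218 F [-0.3 -0.  -2. ] TCP [0.4774 0.0852 0.1018] X,z (311, 119)
```

Still about 4 mm up. I lower gently until it bears, then release.

>>> jog_arm(
  claw=[1,1,1,1],
  translation=[
    [0,0,0.1],
    [0,0,0.08],
    [0,0,0.04],
    [0,0,0],
  ],
  spin=[0,0,0,0],
  grip_force=10,
)

```text
time_s: 27.68
ee_pos: [0.4789, 0.0864, 0.0971]
eef_rot: [-0.0, 0.923, 0.385, 0.003]
contact_force: [-0.4, 1.1, 9.6]
width: 0.0215
finger_force: 10.0
```

>>> jog_arm(
  claw=[0.6,0.3,0,0,0],
  translation=[
    [0,0,0],
    [0,0,0],
    [0,0,0],
    [0,0,0],
    [0,0,0],
  ],
  spin=[0,0,0,0,0],
)

```text
time_s: 28.1
ee_pos: [0.4769, 0.0849, 0.0956]
eef_rot: [0.0, 0.923, 0.384, -0.0]
contact_force: [-0.6, -0.6, 0.5]
width: 0.0531
finger_force: 0.0
```

>>> jog_arm(
  claw=[0,0,0,0,0],
  translation=[
    [0,0,0],
    [0,0,0],
    [0,0,0],
    [0,0,-0.3],
    [0,0,-0.6],
  ],
  spin=[0,0,0,0,0],
)

```text
time_s: 28.52
ee_pos: [0.4761, 0.0849, 0.1177]
eef_rot: [-0.0, 0.923, 0.385, -0.002]
contact_force: [0.3, -1.1, 0.2]
width: 0.0863
finger_force: 0.0
```

>>> jog_arm(
  claw=[0,0,0,0,0],
  translation=[
    [0,0,-1],
    [0,0,-1],
    [0,0,-1],
    [0,0,-1],
    [0,0,-1],
  ],
  spin=[0,0,0,0,0],
)

```text
time_s: 28.93
ee_pos: [0.4766, 0.0849, 0.245]
eef_rot: [0.0, 0.923, 0.384, 0.0]
contact_force: [0.6, -0.1, -1.5]
width: 0.0883
finger_force: 0.0
```

```bash
python3 -c "
from h import *
rep();cv2.imwrite('pics/t9.png',viewer.get_image('top'))
for n in('tray_mouth','tray_grip','ruler_mid','bin','cube_0_mid','vase_mid','glue_stick_mid'):print(n,best('top',n))"
```

```text
tray_mouth [([0.386, 0.17, 0.008], 0.68)] (429, 8)
tray_grip [([0.479, 0.088, 0.115], 0.88)] (310, 115)
bin [([0.593, -0.272, 0.034], 0.6), ([0.551, -0.283, -0.004], 0.57)] (57, 34)
t 29.1333 w 0.0881 F [ 0.5 -0.  -1.2] TCP [0.4771 0.0849 0.2439] X,z (311, 261)
tray_mouth [([0.387, 0.174, 0.007], 0.79)]
tray_grip [([0.482, 0.086, 0.11], 0.93)]
ruler_mid [([0.579, -0.031, 0.008], 0.7)]
bin [([0.55, -0.287, 0.003], 0.6)]
cube_0_mid [([0.595, -0.272, 0.033], 0.9), ([0.763, 0.016, 0.107], 0.39)]
vase_mid [([0.764, 0.018, 0.11], 0.79)]
glue_stick_mid []
```

View pics/t9.png

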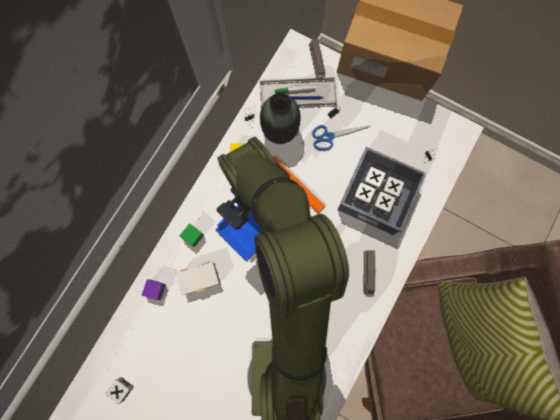

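The final view shows four cubes flat in the unmoved bin (380,190), the ruler flat at (300,190), the tray flat on the desk at (240,235) and the arm clear.

```bash
python3 -c "
from h import *
print(workorder.sign_off())"
```

```text
the job is handed in; nothing more can be done
None
```

The job is handed in at about 29 s of the 61 s: the ruler lies flat on the desk, all four cubes are in the bin (still in place to within the camera's few mm), and the empty tray is set down flat and released.

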